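Set the recipe screen to its angle and check that it stays

ROBOT

A 6-joint arm with a two-finger parallel gripper is mounted at the origin on the work surface. World frame = base frame: x ahead of the robot, y to its left, z up, the work surface at z = 0. Lengths are in mm, angles in rad, forces in N, time in s.
With the tool pointing down it reaches from about 350 to 775 mm from the base axis. Payload 7.3 kg.
Tool frame: the origin (TCP) lies midway between the tips of the shut fingers; the grasp point (between the pads) lies 19 mm behind it (bot.tcp_to_grasp is the distance from the TCP to the grasp point, in mm); z points along the fingers, y is the line along which they close (so a half turn about z gives the same grasp; the last joint's range is limited). The gripper opens to 92 mm and grips with 3 to 60 N. Pads are 19 mm wide; open, the fingers measure 130 mm over their backs; the gripper's body (75 mm by 190 mm) begins 47 mm behind the grasp point.
Start: joints at [-1.467, 0.342, 1.524, -0, 1.275, -0.146], TCP at [129.807, -508.719, 226.741] pointing down, gripper open.
Joint ranges: [-2.53, 2.53], [-0.77, 2.02], [0.04, 2.7], [-1, 4.14], [0.28, 2.66], [-3.11, 3.11]. Speed limits (rad/s): [2.57, 2.57, 3.14, 3.14, 3.14, 3.14].

INTERFACE

Orientations are given as [roll, pitch, yaw] about the fixed x, y, z axes, in that order (R = Rz(yaw) Ry(pitch) Rx(roll)).
In Python, from plant import bot, viewer gives the robot as it stands. The module is installed in compiled form; this text tells all that it offers.
- The arm moves only by the shell command python3 -m handwheel 'ROWS'. ROWS is text: rows parted by semicolons, each of 7 numbers parted by spaces: the shift along the tool's x, y, z scaled (see below), then the turn, a rotation vector about the tool's x, y, z scaled (see below), then the opening, from -1 (shut) to 1 (fully open), so that 0 is half open. In form: tx ty tz rx ry rz gripper; .... A call has 1 to 8 rows; each row is the pose to reach, as a shift and turn from the pose commanded when the call began, along the tool's axes at that moment, turning the shorter way round; what a row does not reach only later rows make up. The controller multiplies each number of a shift by 10 cm and each number of a turn by pi rad. A row lasts 1/12 s, in which the tool goes at most 41.7 mm and 7.16 degrees, less where a joint would pass 70% of its speed; a pose out of reach is approached as far as the arm can. A call with a number of a shift or a turn outside -1 to 1 is refused whole. A call with a gripper value outside its range is refused whole. The fingers move at their own pace and stop on an object; the grip force is fixed at half the most. Time passes only in rows, so rows that repeat a pose let the fingers close. It gives the time, the measured TCP pose, the force, the opening and the grip force at its end, in the units of the state.
- bot.get_obs(): the state, without advancing time (a new reading comes with each control period).
- viewer.capture(name): name is "side" or "top" or "wrist"; returns a dict with "frame" (480x640x3 uint8, red, green, blue), "fov_y" (degrees; the focal length in pixels is half the picture's height over the tangent of half this angle, whatever the lens; pixels are square), "cx", "cy" (the principal point, pixels), "T" (4x4, takes a point from camera to world coordinates). Camera axes: x right, y down, z forward; pixel columns grow to the right and rows downward; lengths in mm; the calibration is good to about 2 mm. A picture is of the moment at which its call begins. There is no depth.
- bot.close_job(): hands the job in; it is judged then, once.
Trained networks look in a picture, given as the dict that the camera call returned (one of the last four; its "shot" number tells which), for a name from the list of things; names that differ only in an ending like _2 or _b are one class to them, and where a whole thing is asked for, a point or a joint stands for the part that bears it (a point fixed in the world has none). Each returns a list of dicts, best first, with "score" (0 to 1); they miss things now and then, are a little off and sometimes report something else, mostly with a low value. They report only what shows in the picture. A call takes as long as a camera call.
- viewer.recognise(target, picture): "centre" ([column, row] in pixels, amid what is visible of it).
- viewer.cut_out(target, picture): "pixels" (480x640 bool, what is visible of it) and "centre" ([column, row] in pixels, amid what is visible of it).
The state is a dict: "time": time; "joint_positions": joint angles; "dq": joint speeds; "tau": joint torques, N m; "tool_pos": TCP position; "tcp_rot": TCP orientation; "contact_force": force on the tool from outside, world axes, zero at the start; "moment": the same for the moment, N m; "grip_width": finger opening in mm; "finger_force": force on a finger pad.
Only numpy, scipy, OpenCV 4.12 (cv2) and the standard library are available. Lean on these libraries where they do the work, as an engineer would, in place of code of your own. Each camera call takes 0.05 s, during which the arm holds its last target. There are 200 camera calls.

TASK

Push the small recipe screen on the worktop open to 110 degrees from its base (in line with the two red marks beside it, give or take 4 degrees); its hinge is stiff and springs back a little when you let go, so let go, look, and correct it until it stands there by itself. Then check that it holds: give the screen one more light push, take your hand away, and leave it standing still at 110 degrees. Be gentle with the screen, and leave the other kitchen things where they are.

Things in the scene. Friction and masses are not known exactly. Their poses are not given: they have to be found in the camera images.
- hinge_line (a point): Middle of the recipe screen's hinge line, on its base, 25 mm above the worktop. Axes are the base's: y along the hinge, z up, x from the base's front edge towards the hinge. At each end of the hinge (y = +-110 mm) stands a black cheek disc of 22 mm radius, 5 mm thick. The friction hinge turns at about 0.55 N m and stays where it is left.
- base_mid (a point): Centre of the top of the recipe screen's grey base slab, 170 mm deep (x) by 200 mm wide (y), 18 mm high; it is fixed to the worktop. The hinge line runs 70 mm to +x of this point and 7 mm above it. Axes as those of the hinge line.
- red_mark (a point): Tip of the red marking rod at the +y end of the hinge, 60 mm from the hinge line. The rod is 6 mm thick, fixed to the base, just beside the screen's side edge, and points from the hinge line at exactly 110 degrees opening. A twin stands at the -y end.
- screen_mid (a point): Centre of the screen: white panel, black face, 10 mm thick, 206 mm wide, reaching 150 mm from the hinge line, which lies in its mid-plane 75 mm from here. Shut flat on the base its axes equal the base's; it opens about +y, so the tilt of its z from vertical is the opening: 0 shut (face down, free edge nearest the robot), 90 upright, 110 leaning away from the robot, stop near 137. Starts at 43 to 75 degrees.
- screen_edge (a point): Middle of the screen's free edge, 150 mm from the hinge line; axes as the centre of the screen. Opening it takes about 4 N square to the panel here when upright, more when lower. While it is below about 60 degrees a purely level push can jam: push up and back together, along the edge's arc.
- screen: The whole screen, 0.3 to 0.45 kg; origin at the middle of the hinge line, axes as the centre of the screen. It is springy about the hinge (5 N m per rad): while being pushed open (or shut) it stands some 4 to 8 degrees further that way than where it rests when let go. A push under 2 N on it does not shift the hinge.
- press_mid (a point): Stainless steel garlic press with a long lever, 185 mm long, 50 mm high, lying on the walnut chopping board (260 x 220 x 20 mm); point at its middle, 20 mm up. To be left alone.
- lid_mid (a point): Glass lid, 126 mm across, 44 mm high with its black knob; point on its axis, 22 mm up. It lies on top of the red bowl. To be left alone.
- bowl_mid (a point): Red plastic bowl, 120 mm across, 60 mm high; point on its axis, 30 mm up. It stands in an aluminium tray (260 x 220 x 22 mm). To be left alone.
- cup_mid (a point): Pale green ceramic cup, 76 mm across, 85 mm high; point on its axis, 42 mm up. It stands in the tray. To be left alone.
- masher_mid (a point): Wooden masher, 240 mm long, 56 mm thick, lying on the walnut chopping board; point at its middle, 28 mm up. To be left alone.

How it is judged:
By the outcome, as a careful person would: the job done as asked, in the order asked, and still so for the second after the job is handed in, with the robot touching nothing.
It also fails if it takes over 61 s, if anything falls off the work surface, if the arm or the gripper's body presses on something with over 40 N, if the wrist force passes 120 N, or if a joint passes its speed limit or range.

## Working session

There is one attempt and no reset: what is moved stays moved. The work goes in short steps, Python scripts to look and compute and a shell command to move; the robot and the scene stay as the last step left them, time stands still between calls to the robot, and variables do not carry over. Pictures are saved under pics/ and viewed, at most 10 in all, crops included, and the job is handed in when it is done.

```bash
mkdir -p pics; cat > h.py <<'E'
import numpy as np,cv2
from plant import bot,viewer
from scipy.spatial.transform import Rotation as R
def K(c):
    f=240/np.tan(np.radians(c["fov_y"])/2); return f
def ray(c,p):
    f=K(c); d=np.array([(p[0]-c["cx"])/f,(p[1]-c["cy"])/f,1]); T=np.array(c["T"]); d=T[:3,:3]@d; return T[:3,3],d/np.linalg.norm(d)
def proj(c,X):
    T=np.array(c["T"]); q=T[:3,:3].T@(np.array(X)-T[:3,3]); f=K(c); return np.array([c["cx"]+f*q[0]/q[2],c["cy"]+f*q[1]/q[2]])
def tri(r):
    A=sum(np.eye(3)-np.outer(d,d) for o,d in r); b=sum((np.eye(3)-np.outer(d,d))@o for o,d in r); return np.linalg.solve(A,b)
def save(c,n): cv2.imwrite("pics/"+n+".png",c["frame"][:,:,::-1])
E
python3 - <<'E'
from h import *
np.set_printoptions(precision=1,suppress=True)
cs={n:viewer.capture(n) for n in("side","top")}
for n,c in cs.items(): save(c,n+"0"); print(n,np.array(c["T"])[:3,3],c["fov_y"])
for t in["hinge_line","base_mid","red_mark","screen_mid","screen_edge","press_mid","lid_mid","cup_mid","masher_mid"]:
    rs=[];
    for n,c in cs.items():
        r=viewer.recognise(t,c); print(t,n,[(np.round(x["centre"]),round(x["score"],2)) for x in r[:3]])
        if r: rs.append(ray(c,r[0]["centre"]))
    if len(rs)==2: print("   ",tri(rs))
o=bot.get_obs();print(o["tool_pos"],o["tcp_rot"],o["time"])
E
```

```text
side [   -6.5 -1295.    969.7] 42.4181204400484
top [ 258.    -6.  1486.4] 48.20955330359254
hinge_line side [(array([308., 238.]), 0.75)]
hinge_line top [(array([276., 246.]), 0.89)]
    [518.  110.5  11.5]
base_mid side [(array([308., 238.]), 0.62)]
base_mid top [(array([272., 245.]), 0.88)]
    [521.5 121.8   3.8]
red_mark side [(array([307., 234.]), 0.65)]
red_mark top [(array([273., 247.]), 0.87), (array([179., 255.]), 0.41)]
    [515.4 116.9  22.8]
screen_mid side [(array([311., 216.]), 0.71)]
screen_mid top [(array([271., 239.]), 0.68)]
    [528.1 117.3  79.5]
screen_edge side [(array([310., 216.]), 0.6)]
screen_edge top [(array([272., 239.]), 0.9), (array([274., 244.]), 0.36)]
    [524.5 114.4  83.6]
press_mid side [(array([281., 194.]), 0.82)]
press_mid top [(array([180., 256.]), 0.89)]
    [506.  369.6  24.7]
lid_mid side [(array([402., 337.]), 0.83), (array([400., 358.]), 0.3), (array([308., 236.]), 0.26)]
lid_mid top [(array([475., 241.]), 0.88), (array([276., 247.]), 0.15)]
    [ 526.6 -426.5   74.4]
cup_mid side [(array([354., 353.]), 0.94)]
cup_mid top [(array([475., 279.]), 0.59)]
    [ 421.4 -423.6   65.3]
masher_mid side [(array([279., 171.]), 0.73)]
masher_mid top [(array([139., 264.]), 0.84)]
    [502.5 459.4  64.3]
[ 129.8 -508.7  226.7] [ 3.1 -0.   0.2] 1.0
```

```bash
python3 - <<'E'
import cv2,numpy as np
a=cv2.imread("pics/side0.png")[160:310,210:410];b=cv2.imread("pics/top0.png")[170:320,170:370]
cv2.imwrite("pics/crop0.png",np.vstack([cv2.resize(x,None,fx=2,fy=2,interpolation=2) if 0 else cv2.resize(x,(400,300),interpolation=cv2.INTER_CUBIC) for x in(a,b)]))
E
```

```text
(no output)
```

View pics/side0.png

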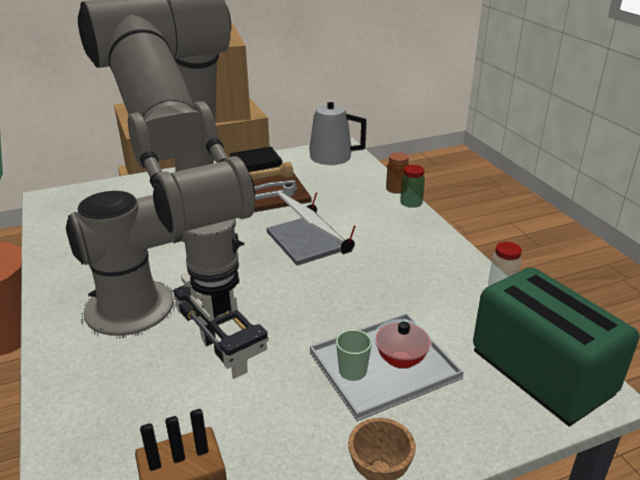

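View pics/crop0.png

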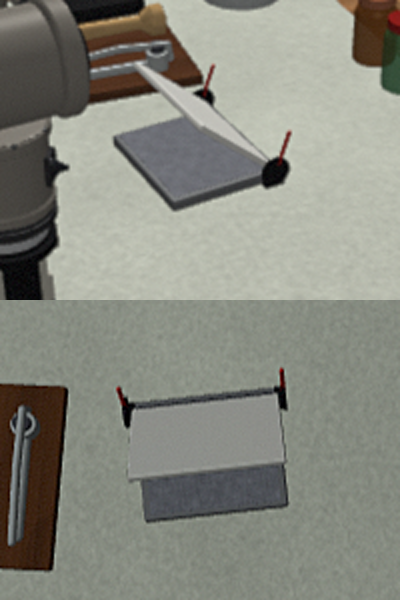

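The side picture shows the screen half open: its near disc is at about (347,246), the far disc at (312,208) and the free edge from (310,224) to (278,192). The top view has the discs at (234,227) and (311,218), with clear space in front of the screen. I'll fit pose and angle to these points.

```bash
cat >> h.py <<'E'
def frame(p):
    x,y,yaw=p[:3]; return np.array([x,y,25.]),R.from_euler('z',yaw).as_matrix()
def P(p,u,y,ang):  # point at distance u from hinge line, at opening ang(rad)
    o,M=frame(p); return o+M@np.array([-u*np.cos(ang),y,u*np.sin(ang)])
E
python3 - <<'E'
from h import *
from scipy.optimize import least_squares
np.set_printoptions(precision=3,suppress=True)
s=viewer.capture("side");t=viewer.capture("top");A=np.radians(110)
obs=[(s,0,-110,0,(347.5,246)),(s,0,110,0,(312,208.5)),(t,0,110,0,(234,227)),(t,0,-110,0,(311,218.5)),
(s,60,-110,A,(355,226)),(s,60,110,A,(316.5,193)),(t,60,110,A,(229,214)),(t,60,-110,A,(311,204.5)),
(t,150,103,None,(234,259.5)),(t,150,-103,None,(312.5,251)),(s,150,103,None,(278.5,192)),(s,150,-103,None,(311,224))]
f=lambda p:np.concatenate([proj(c,P(p,u,y,p[3] if a is None else a))-np.array(q) for c,u,y,a,q in obs])
r=least_squares(f,[590,110,0.1,1],loss='soft_l1');print(r.x,np.degrees(r.x[2:]));print(f(r.x).reshape(-1,2))
p=r.x;print(P(p,150,0,p[3]),P(p,150,0,A)); np.save("p.npy",p)
E
```

```text
[586.077 120.486   0.117   0.731] [ 6.675 41.862]
[[ 0.289 -0.007]
 [-1.209  2.778]
 [-0.829 -1.385]
 [ 0.546 -1.453]
 [-0.373  0.846]
 [ 0.098  0.401]
 [ 0.325 -0.219]
 [-0.496  0.429]
 [-0.524 -0.174]
 [ 0.688 -0.447]
 [-1.31  -0.354]
 [-0.319  0.186]]
[475.122 107.5   125.102] [637.032 126.45  165.954]
```

```bash
cat >> h.py <<'E'
def need(target,yaw=None,alpha=0):
    """shift/turn in tool units to reach target TCP, tilted alpha deg forward from down"""
    o=bot.get_obs(); M=R.from_euler('xyz',o["tcp_rot"]); pos=np.array(o["tool_pos"])
    W=R.from_euler('z',yaw)*R.from_euler('x',np.pi)*R.from_euler('y',np.radians(alpha))
    return np.round(M.inv().apply(np.array(target)-pos)/100,3),np.round((M.inv()*W).as_rotvec()/np.pi,4)
def stat():
    o=bot.get_obs(); print("t",round(o["time"],2),"pos",np.round(o["tool_pos"],1),"rpy",np.round(o["tcp_rot"],3),"F",np.round(o["contact_force"],2),"q",np.round(o["joint_positions"],2))
E
python3 - <<'E'
from h import *
stat()
print(need([340,-240,280],.117),need([400,90,250],.117))
E
```

```text
t 1.1 pos [ 129.8 -508.7  226.7] rpy [3.141 0.    0.25 ] F [ 0.04 -0.65 -0.04] q [-1.47  0.34  1.52 -0.    1.28 -0.15]
(array([ 2.701, -2.084, -0.533]), array([0.    , 0.    , 0.0423])) (array([ 4.098, -5.133, -0.233]), array([0.    , 0.    , 0.0423]))
```

```bash
H="python3 -m handwheel"
$H '.9 -.7 -.2 0 0 .042 -1;.9 -.7 -.2 0 0 .042 -1;.9 -.7 -.2 0 0 .042 -1;.9 -.7 -.2 0 0 .042 -1'
$H '.95 -.6 -.2 0 0 0 -1;.95 -.6 -.2 0 0 0 -1;.95 -.6 -.2 0 0 0 -1;.95 -.6 -.2 0 0 0 -1'
python3 -c "
from h import *
stat();print(need([340,-240,280],.117),need([400,90,250],.117))"
```

```text
time: 1.43
tool_pos: [202.4, -415.0, 248.0]
tcp_rot: [3.141, -0.002, 0.121]
contact_force: [0.1, 0.4, 0.7]
grip_width: 69.6
finger_force: 0.0
time: 1.77
tool_pos: [290.3, -345.5, 268.0]
tcp_rot: [3.14, -0.003, 0.122]
contact_force: [1.0, 1.2, -0.3]
grip_width: 42.8
finger_force: 0.0
t 1.77 pos [ 290.3 -345.5  268. ] rpy [ 3.14e+00 -3.00e-03  1.22e-01] F [ 1.    1.18 -0.31] q [-1.04  0.17  1.64  0.    1.33  0.4 ]
(array([ 0.622, -0.986, -0.12 ]), array([ 0.0004, -0.0008,  0.0016])) (array([ 1.619, -4.189,  0.179]), array([ 0.0004, -0.0008,  0.0016]))
```

```bash
H="python3 -m handwheel"
$H '.5 -1 -.1 0 0 0 -1;.5 -1 -.1 0 0 0 -1;.5 -1 -.1 0 0 0 -1;.5 -1 -.1 0 0 0 -1'
$H '.3 -1 0 0 0 0 -1;.3 -1 0 0 0 0 -1;.3 -1 0 0 0 0 -1;.3 -1 0 0 0 0 -1'
$H '.3 -1 0 0 0 0 -1;.3 -1 0 0 0 0 -1;.3 -1 0 0 0 0 -1;.3 -1 0 0 0 0 -1'
$H '.3 -1 .2 0 0 0 -1;.3 -1 .2 0 0 0 -1;.3 -1 .2 0 0 0 -1;.3 -1 .2 0 0 0 -1'
$H '0 0 0 0 .16 0 -1;0 0 0 0 .16 0 -1;0 0 0 0 .16 0 -1;0 0 0 0 .16 0 -1;0 0 0 0 .16 0 -1;0 0 0 0 .16 0 -1;0 0 0 0 .16 0 -1'
python3 -c "
from h import *
stat();print(need([407,99,170],.117,35),need([407,99,170],.117,30))"
```

```text
time: 2.1
tool_pos: [325.7, -239.3, 277.3]
tcp_rot: [-3.141, -0.001, 0.121]
contact_force: [-0.3, 0.3, 0.5]
grip_width: 16.5
finger_force: 0.0
time: 2.43
tool_pos: [342.9, -137.5, 276.8]
tcp_rot: [-3.141, -0.0, 0.121]
contact_force: [-0.1, -0.2, 0.7]
grip_width: 0.3
finger_force: 0.0
time: 2.77
tool_pos: [361.4, -35.3, 276.7]
tcp_rot: [-3.141, -0.001, 0.121]
contact_force: [0.4, -0.1, -0.2]
grip_width: 0.4
finger_force: 0.0
time: 3.1
tool_pos: [379.5, 67.3, 255.7]
tcp_rot: [-3.141, 0.001, 0.12]
contact_force: [0.4, -1.1, 0.2]
grip_width: 0.4
finger_force: 0.0
time: 3.68
tool_pos: [380.7, 64.5, 258.2]
tcp_rot: [3.14, -0.502, 0.117]
contact_force: [1.0, 0.6, 0.6]
grip_width: 0.4
finger_force: 0.0
t 3.68 pos [380.7  64.5 258.2] rpy [ 3.14  -0.502  0.117] F [0.98 0.6  0.57] q [-0.13 -0.24  2.17  0.18  0.73  1.22]
(array([-0.16 , -0.313,  0.918]), array([0.0005, 0.0345, 0.    ])) (array([-0.16 , -0.313,  0.918]), array([0.0005, 0.0067, 0.    ]))
```

```bash
H="python3 -m handwheel"
$H '-.16 -.31 .9 0 .03 0 -1;-.16 -.31 .9 0 .03 0 -1;-.16 -.31 .9 0 .03 0 -1;-.16 -.31 .9 0 .03 0 -1;-.16 -.31 .9 0 .03 0 -1'
python3 - <<'E'
from h import *
stat();p=np.load("p.npy");e=P(p,150,0,p[3]);o=bot.get_obs();M=R.from_euler('xyz',o["tcp_rot"])
print("edge in tool",M.inv().apply(e-np.array(o["tool_pos"])))
c=viewer.capture("side");t=viewer.capture("top");w=viewer.capture("wrist")
k=lambda f,x,y,W,H,z:cv2.resize(f[y:y+H,x:x+W],None,fx=z,fy=z)
im=np.vstack([np.hstack([k(c["frame"],160,110,220,170,1.8),k(t["frame"],170,130,220,170,1.8)]),np.hstack([cv2.resize(w["frame"],(396,294)),np.zeros((294,396,3),np.uint8)])])
cv2.imwrite("pics/a1.png",im[:,:,::-1])
E
```

```text
time: 4.1
tool_pos: [405.9, 98.1, 180.0]
tcp_rot: [-3.138, -0.585, 0.12]
contact_force: [2.1, -0.7, 0.6]
grip_width: 0.5
finger_force: 0.0
t 4.1 pos [405.9  98.1 180. ] rpy [-3.138 -0.585  0.12 ] F [ 2.13 -0.73  0.61] q [-0.   -0.05  2.33  0.25  0.29  1.23]
edge in tool [27.90625127 -0.77888175 84.34846594]
```

View pics/a1.png

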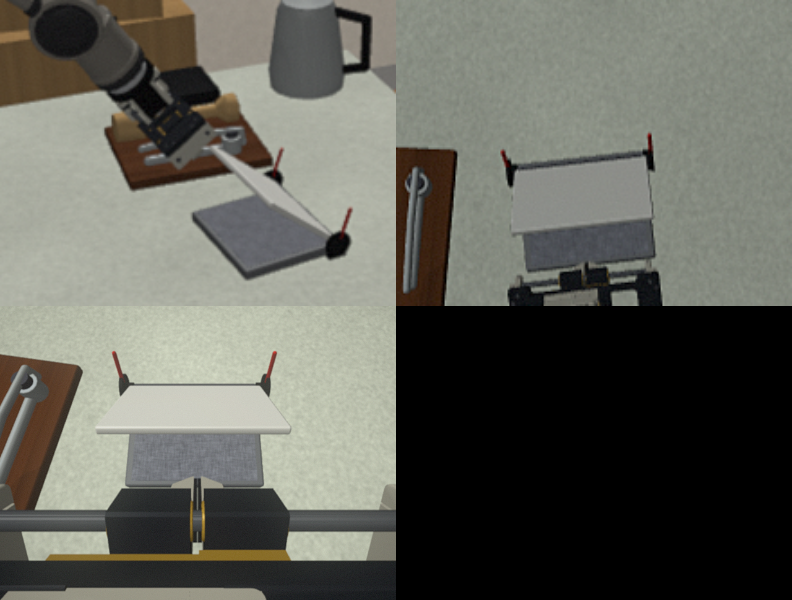

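The side view at about (190,140) and the wrist view show the shut fingers in front of the screen's free edge, centred on it, with nothing else near. The fourth panel is blank. J5 is at its limit, so I'll use a tilt of 20° and come in lower.

```bash
H="python3 -m handwheel"
$H '.1 0 0 0 -.075 0 -1;.1 0 0 0 -.075 0 -1;.1 0 0 0 -.075 0 -1;.1 0 0 0 -.075 0 -1'
python3 -c "
from h import *
stat();print(need([430,101,172],.117,20),need([457,105,87],.117,20))"
```

```text
time: 4.58
tool_pos: [414.6, 98.7, 187.4]
tcp_rot: [-3.139, -0.358, 0.119]
contact_force: [-0.4, 0.9, -0.4]
grip_width: 0.5
finger_force: 0.0
t 4.58 pos [414.6  98.7 187.4] rpy [-3.139 -0.358  0.119] F [-0.36  0.89 -0.44] q [0.03 0.02 2.12 0.06 0.65 1.44]
(array([ 0.092, -0.004,  0.198]), array([-0.0012, -0.003 ,  0.0006])) (array([ 0.049, -0.009,  1.09 ]), array([-0.0012, -0.003 ,  0.0006]))
```

```bash
H="python3 -m handwheel"
$H '.05 0 .3 0 0 0 -1;.05 0 .6 0 0 0 -1;.05 0 .9 0 0 0 -1;.05 0 1 0 0 0 -1;.05 0 1 0 0 0 -1'
python3 - <<'E'
from h import *
stat();p=np.load("p.npy");e=P(p,150,0,p[3]);o=bot.get_obs();M=R.from_euler('xyz',o["tcp_rot"])
print("edge in tool",M.inv().apply(e-np.array(o["tool_pos"])), "arc dir in tool",M.inv().apply(P(p,150,0,p[3]+.1)-e))
E
```

```text
time: 5.0
tool_pos: [449.2, 103.4, 91.1]
tcp_rot: [-3.138, -0.349, 0.118]
contact_force: [0.2, 0.2, 0.4]
grip_width: 0.7
finger_force: 0.0
t 5.0 pos [449.2 103.4  91.1] rpy [-3.138 -0.349  0.118] F [0.17 0.2  0.42] q [0.04 0.27 2.17 0.09 0.35 1.41]
edge in tool [ 36.29777441  -1.07537049 -23.00383104] arc dir in tool [ 1.35585695e+01 -5.91835704e-03 -6.40138419e+00]
```

```bash
H="python3 -m handwheel"
$H '.1 0 0 0 0 0 -1;.2 0 0 0 0 0 -1;.2 0 0 0 0 0 -1' | tr '\n' ' ';echo
$H '.04 0 0 0 0 0 -1;.04 0 0 0 0 0 -1' | tr '\n' ' ';echo
$H '.04 0 -.01 0 0 0 -1;.04 0 -.01 0 0 0 -1'| tr '\n' ' ';echo
$H '.04 0 -.01 0 0 0 -1;.04 0 -.01 0 0 0 -1'| tr '\n' ' '
```

```text
time: 5.25 tool_pos: [470.9, 105.9, 102.0] tcp_rot: [-3.139, -0.357, 0.119] contact_force: [-0.2, -0.7, -0.3] grip_width: 0.2 finger_force: 0.3 
time: 5.42 tool_pos: [472.7, 106.4, 102.1] tcp_rot: [-3.138, -0.352, 0.119] contact_force: [-1.9, -1.0, 0.6] grip_width: 0.3 finger_force: 1.1 
time: 5.58 tool_pos: [476.2, 106.9, 104.1] tcp_rot: [-3.138, -0.351, 0.119] contact_force: [-4.3, -0.1, 1.6] grip_width: 0.3 finger_force: 1.9 
time: 5.75 tool_pos: [479.5, 107.4, 106.0] tcp_rot: [-3.138, -0.35, 0.119] contact_force: [-6.8, -0.6, 0.7] grip_width: 0.3 finger_force: 2.5
```

```bash
cat >> h.py <<'E'
def tcp_for(p,deg,Mt,r=10.5,zt=-20,u=128):
    th=np.radians(deg); e=P(p,150,0,th)-Mt.apply([r,0,zt])
    if deg<68: return e
    o,M=frame(p); n=M@np.array([-np.sin(th),0,-np.cos(th)])
    return P(p,u,0,th)+n*(r+5)-0*e
def plan(degs):
    p=np.load("p.npy");o=bot.get_obs();Mt=R.from_euler('xyz',o["tcp_rot"])
    for d in degs:
        X=tcp_for(p,d,Mt); print(d,np.round(X),np.round(Mt.inv().apply(X-np.array(o["tool_pos"]))/100,2))
E
python3 -c "
from h import *
stat();plan([44,46,49,52,55,58,61,64,67,70,73,76])"
```

```text
t 5.75 pos [479.5 107.4 106. ] rpy [-3.138 -0.35   0.119] F [-6.85 -0.57  0.71] q [0.05 0.29 2.08 0.07 0.43 1.44]
44 [476. 108. 107.] [-0.03 -0.01 -0.02]
46 [480. 108. 111.] [ 0.02 -0.01 -0.04]
49 [485. 109. 116.] [ 0.09 -0.01 -0.07]
52 [491. 109. 121.] [ 0.16 -0.01 -0.1 ]
55 [498. 110. 125.] [ 0.24 -0.01 -0.12]
58 [504. 111. 130.] [ 0.32 -0.01 -0.14]
61 [511. 112. 134.] [ 0.39 -0.01 -0.15]
64 [518. 113. 137.] [ 0.47 -0.01 -0.16]
67 [525. 113. 141.] [ 0.55 -0.01 -0.17]
70 [528. 114. 140.] [ 0.58 -0.01 -0.15]
73 [534. 114. 143.] [ 0.64 -0.01 -0.16]
76 [540. 115. 145.] [ 0.71 -0.01 -0.16]
```

```bash
H="python3 -m handwheel"
$H '.02 0 -.04 0 0 0 -1;.05 0 -.06 0 0 0 -1;.09 0 -.08 0 0 0 -1' | tr '\n' ' ';echo
$H '.04 0 -.02 0 0 0 -1;.08 0 -.03 0 0 0 -1;.12 0 -.04 0 0 0 -1;.16 0 -.05 0 0 0 -1' | tr '\n' ' ';echo
```

```text
time: 6.0 tool_pos: [485.0, 108.0, 116.4] tcp_rot: [-3.138, -0.349, 0.119] contact_force: [-3.0, -0.6, -4.8] grip_width: 0.6 finger_force: 2.2 
time: 6.33 tool_pos: [498.8, 109.6, 127.2] tcp_rot: [-3.138, -0.35, 0.119] contact_force: [-7.2, -1.2, 1.6] grip_width: 0.3 finger_force: 3.0
```

```bash
H="python3 -m handwheel"
$H '.04 0 -.01 0 0 0 -1;.08 0 -.02 0 0 0 -1;.12 0 -.03 0 0 0 -1;.15 0 -.03 0 0 0 -1' | tr '\n' ' ';echo
python3 - <<'E'
from h import *
stat();plan([64,67,70,76,80,85,90,95,100,105])
c=viewer.capture("side");t=viewer.capture("top")
k=lambda f,x,y,W,H,z:cv2.resize(f[y:y+H,x:x+W],None,fx=z,fy=z,interpolation=2)
cv2.imwrite("pics/a2.png",np.hstack([k(c["frame"],220,150,150,110,2.6),k(t["frame"],200,150,150,110,2.6)])[:,:,::-1])
E
```

```text
time: 6.67 tool_pos: [512.4, 111.2, 135.4] tcp_rot: [-3.138, -0.352, 0.119] contact_force: [-5.7, 0.5, 1.6] grip_width: 0.6 finger_force: 2.5 
t 6.67 pos [512.4 111.2 135.4] rpy [-3.138 -0.352  0.119] F [-5.68  0.52  1.58] q [0.05 0.28 1.97 0.05 0.54 1.46]
64 [518. 113. 137.] [ 0.06 -0.01 -0.  ]
67 [525. 113. 141.] [ 0.14 -0.01 -0.01]
70 [528. 114. 140.] [ 0.17 -0.01  0.01]
76 [540. 115. 145.] [ 0.3  -0.01  0.  ]
80 [549. 116. 148.] [ 0.39 -0.01  0.  ]
85 [560. 117. 151.] [ 0.5  -0.01  0.02]
90 [571. 119. 153.] [ 0.61 -0.01  0.04]
95 [582. 120. 154.] [ 0.72 -0.01  0.07]
100 [593. 121. 154.] [ 0.83 -0.    0.11]
105 [604. 123. 153.] [ 0.93 -0.    0.16]
```

View pics/a2.png

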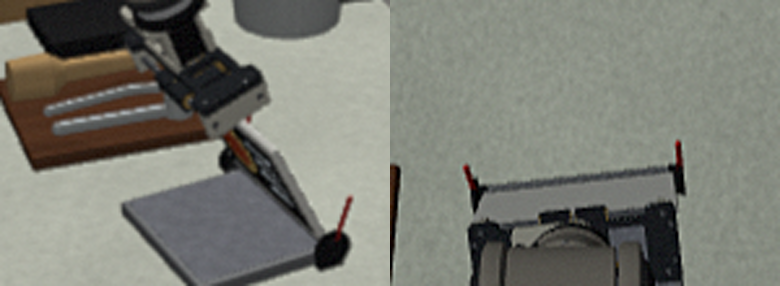

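The screen is now at about 61°. In the left panel its free edge is against the finger near (235,130), and the push is 6 N. Continuing along the arc.

```bash
H="python3 -m handwheel"
$H '.06 0 0 0 0 0 -1;.11 0 0 0 0 0 -1;.16 0 0 0 0 0 -1;.21 0 0 0 0 0 -1;.26 0 0 0 0 0 -1;.3 0 0 0 0 0 -1' | tr '\n' ' ';echo
$H '.05 0 0 0 0 0 -1;.1 0 .01 0 0 0 -1;.15 0 .02 0 0 0 -1;.2 0 .02 0 0 0 -1;.25 0 .03 0 0 0 -1;.3 0 .04 0 0 0 -1' | tr '\n' ' ';echo
$H '.05 0 .01 0 0 0 -1;.1 0 .03 0 0 0 -1;.15 0 .05 0 0 0 -1;.2 0 .06 0 0 0 -1' | tr '\n' ' ';echo
python3 -c "
from h import *
stat();plan([95,100,105,110,116])"
```

```text
time: 7.27 tool_pos: [539.9, 114.5, 145.2] tcp_rot: [-3.138, -0.351, 0.119] contact_force: [-4.0, 0.1, -1.1] grip_width: 0.3 finger_force: 2.4 
time: 7.77 tool_pos: [569.3, 117.9, 151.3] tcp_rot: [-3.138, -0.35, 0.119] contact_force: [-4.7, -0.7, -2.4] grip_width: 0.3 finger_force: 2.1 
time: 8.1 tool_pos: [590.3, 120.5, 152.8] tcp_rot: [-3.138, -0.351, 0.119] contact_force: [-4.1, -1.1, -1.4] grip_width: 0.7 finger_force: 1.9 
t 8.1 pos [590.3 120.5 152.8] rpy [-3.138 -0.351  0.119] F [-4.14 -1.14 -1.42] q [0.06 0.39 1.74 0.04 0.66 1.49]
95 [582. 120. 154.] [-0.08 -0.01 -0.04]
100 [593. 121. 154.] [ 0.03 -0.01  0.  ]
105 [604. 123. 153.] [ 0.13 -0.    0.05]
110 [615. 124. 151.] [ 0.23 -0.    0.11]
116 [628. 125. 147.] [ 0.34 -0.    0.19]
```

```bash
H="python3 -m handwheel"
$H '.05 0 .02 0 0 0 -1;.1 0 .04 0 0 0 -1;.15 0 .07 0 0 0 -1;.2 0 .09 0 0 0 -1;.23 0 .11 0 0 0 -1;.23 0 .11 0 0 0 -1' | tr '\n' ' ';echo
$H '-.1 0 -.03 0 0 0 -1;-.3 0 -.1 0 0 0 -1;-.6 0 -.3 0 0 0 -1;-.6 0 -.3 0 0 0 -1;-.6 0 -.3 0 0 0 -1' | tr '\n' ' ';echo
python3 - <<'E'
from h import *
c=viewer.capture("side");t=viewer.capture("top");w=viewer.capture("wrist")
p=np.load("p.npy")
for n,q in(("side",c),("top",t)):
  for d in(95,100,105,110,115): print(n,d,[np.round(proj(q,P(p,150,y,np.radians(d))),1) for y in(103,-103)],[np.round(proj(q,P(p,60,y,np.radians(d))),1) for y in(103,-103)])
k=lambda f,x,y,W,H,z:cv2.resize(f[y:y+H,x:x+W],None,fx=z,fy=z,interpolation=2)
im=np.vstack([np.hstack([k(c["frame"],275,155,100,100,4),k(t["frame"],220,150,100,100,4)]),np.hstack([k(w["frame"],0,0,640,320,.625),np.zeros((200,400,3),np.uint8)])])
cv2.imwrite("pics/a3.png",im[:,:,::-1])
E
```

```text
time: 8.6 tool_pos: [616.1, 123.5, 150.6] tcp_rot: [-3.138, -0.352, 0.119] contact_force: [-3.1, 0.2, 0.4] grip_width: 0.4 finger_force: 1.5 
time: 9.02 tool_pos: [549.3, 115.5, 159.7] tcp_rot: [-3.138, -0.355, 0.119] contact_force: [1.3, 0.3, 1.0] grip_width: 0.2 finger_force: 0.0 
side 95 [array([315.3, 166.9]), array([351.8, 196.6])] [array([313.2, 194.6]), array([348.6, 226. ])]
side 100 [array([319.2, 166.5]), array([355.9, 196.1])] [array([314.7, 194.4]), array([350.2, 225.8])]
side 105 [array([323. , 166.4]), array([359.9, 195.9])] [array([316.2, 194.3]), array([351.8, 225.7])]
side 110 [array([326.7, 166.7]), array([363.8, 196.1])] [array([317.7, 194.4]), array([353.3, 225.7])]
side 115 [array([330.3, 167.4]), array([367.6, 196.7])] [array([319.1, 194.6]), array([354.8, 225.9])]
top 95 [array([226.4, 207.7]), array([307.6, 198.9])] [array([232.2, 218.7]), array([308.5, 210.4])]
top 100 [array([226.1, 202.9]), array([307.1, 194.1])] [array([232.1, 216.9]), array([308.3, 208.6])]
top 105 [array([225.9, 198.4]), array([306.6, 189.6])] [array([232. , 215.2]), array([308.1, 206.9])]
top 110 [array([225.7, 194.1]), array([306.1, 185.3])] [array([231.9, 213.5]), array([307.9, 205.2])]
top 115 [array([225.7, 190.1]), array([305.6, 181.4])] [array([231.9, 211.9]), array([307.7, 203.7])]
```

View pics/a3.png

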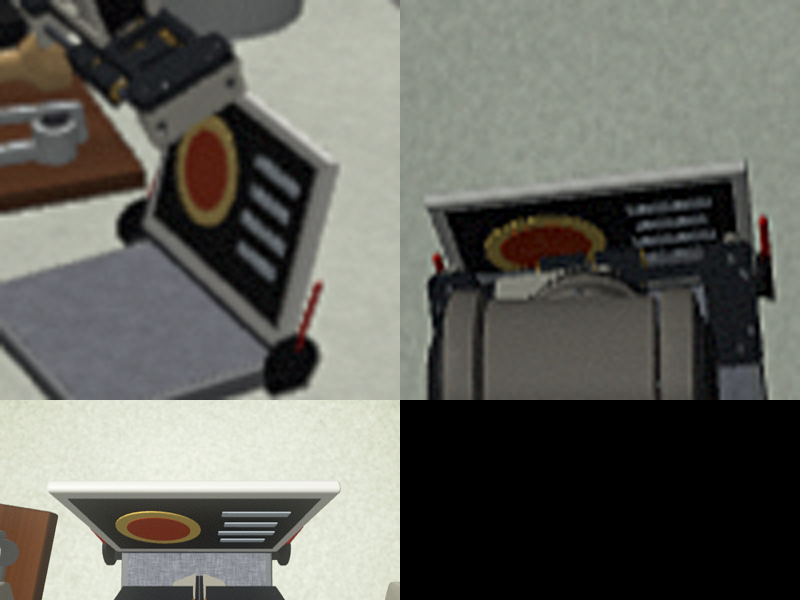

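The screen stands free at about 102–103°: its near top corner shows at (357,196) in the side view and (306,192) in the top view, just short of the 110° line. The blank panel carries nothing. The loaded model angle was 110°, so the spring-back is about 7°. I'll push to a loaded 117°.

```bash
H="python3 -m handwheel"
python3 -c "
from h import *
plan([108,110,113,115,117])"
$H '.15 0 .08 0 0 0 -1;.3 0 .15 0 0 0 -1;.45 0 .22 0 0 0 -1;.55 0 .28 0 0 0 -1;.6 0 .3 0 0 0 -1;.6 0 .3 0 0 0 -1' | tr '\n' ' ';echo
python3 -c "
from h import *
plan([110,113,115,117])"
```

```text
108 [611. 123. 152.] [ 0.54 -0.01  0.28]
110 [615. 124. 151.] [ 0.58 -0.01  0.3 ]
113 [622. 125. 149.] [ 0.64 -0.01  0.34]
115 [626. 125. 148.] [ 0.67 -0.01  0.37]
117 [630. 126. 146.] [ 0.71 -0.01  0.4 ]
time: 9.67 tool_pos: [615.7, 123.4, 149.6] tcp_rot: [-3.138, -0.35, 0.119] contact_force: [-3.6, -0.1, 1.8] grip_width: 0.4 finger_force: 1.5 
110 [615. 124. 151.] [-0.   -0.01 -0.01]
113 [622. 125. 149.] [ 0.05 -0.    0.03]
115 [626. 125. 148.] [ 0.09 -0.    0.05]
117 [630. 126. 146.] [ 0.12 -0.    0.08]
```

```bash
H="python3 -m handwheel"
$H '.03 0 .02 0 0 0 -1;.06 0 .04 0 0 0 -1;.09 0 .06 0 0 0 -1;.12 0 .08 0 0 0 -1;.12 0 .08 0 0 0 -1' | tr '\n' ' ';echo
$H '-.1 0 -.05 0 0 0 -1;-.3 0 -.15 0 0 0 -1;-.6 0 -.5 0 0 0 -1;-.8 0 -.8 0 0 0 -1;-.8 0 -.8 0 0 0 -1;-.8 0 -.8 0 0 0 -1' | tr '\n' ' ';echo
cat >> h.py <<'E'
def look(name):
    p=np.load("p.npy"); cs=[viewer.capture("side"),viewer.capture("top")]; ims=[]
    for c,(x,y) in zip(cs,((280,150),(218,150))):
        im=cv2.resize(c["frame"][y:y+100,x:x+100],None,fx=5,fy=5,interpolation=2)[:,:395 if 0 else 500].copy()
        ims.append(im)
        o,M=frame(p)
        for d,col in((106,(0,0,255)),(110,(0,200,0)),(114,(255,0,255))):
            th=np.radians(d)
            for s in((103,-103)):
                for k,h in((1,5),):  # back-face corner of the free edge and side
                    n=M@np.array([np.sin(th),0,np.cos(th)])*h
                    pts=[((proj(c,P(p,u,s,th)+n)-[x,y]+.5)*5-.5) for u in(120,150)]
                    cv2.line(im,*[tuple(int(round(v)) for v in q) for q in pts],col,1)
    cv2.imwrite("pics/"+name+".png",cv2.resize(np.hstack(ims),(800,400),interpolation=cv2.INTER_AREA)[:,:,::-1])
E
python3 -c "
from h import *
look('a4');stat()"
```

```text
time: 10.08 tool_pos: [629.2, 125.2, 146.9] tcp_rot: [-3.138, -0.351, 0.119] contact_force: [-3.2, -0.2, -0.6] grip_width: -0.2 finger_force: 1.4 
time: 10.58 tool_pos: [528.0, 112.8, 197.6] tcp_rot: [-3.138, -0.358, 0.119] contact_force: [1.4, 0.4, 0.2] grip_width: 0.1 finger_force: 0.0 
t 10.68 pos [528.4 112.8 195.5] rpy [-3.138 -0.354  0.119] F [-0.02 -0.    0.18] q [0.05 0.22 1.85 0.04 0.72 1.48]
```

View pics/a4.png

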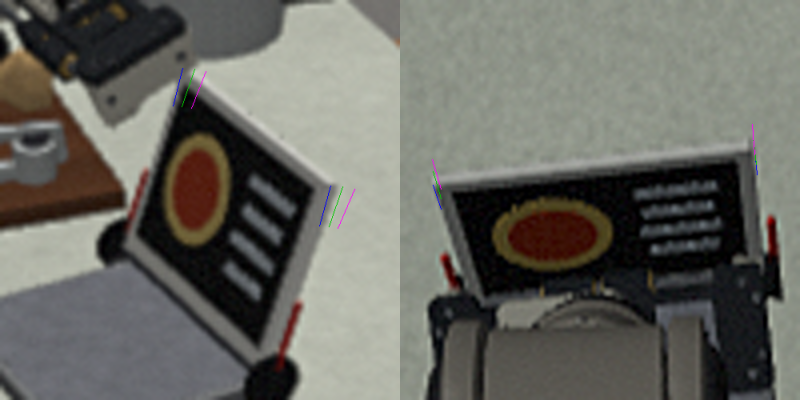

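```bash
python3 - <<'E'
from h import *
ims=[]
for n,(x,y) in(("side",(338,190)),("top",(288,172))):
    fs=[viewer.capture(n)["frame"].astype(float) for _ in range(3)]
    f=np.mean(fs,0).clip(0,255).astype(np.uint8)
    ims.append(cv2.resize(f[y:y+66,x:x+44],None,fx=9,fy=9,interpolation=cv2.INTER_CUBIC))
cv2.imwrite("pics/a5.png",np.hstack(ims)[:,:,::-1])
E
```

```text
(no output)
```

View pics/a5.png

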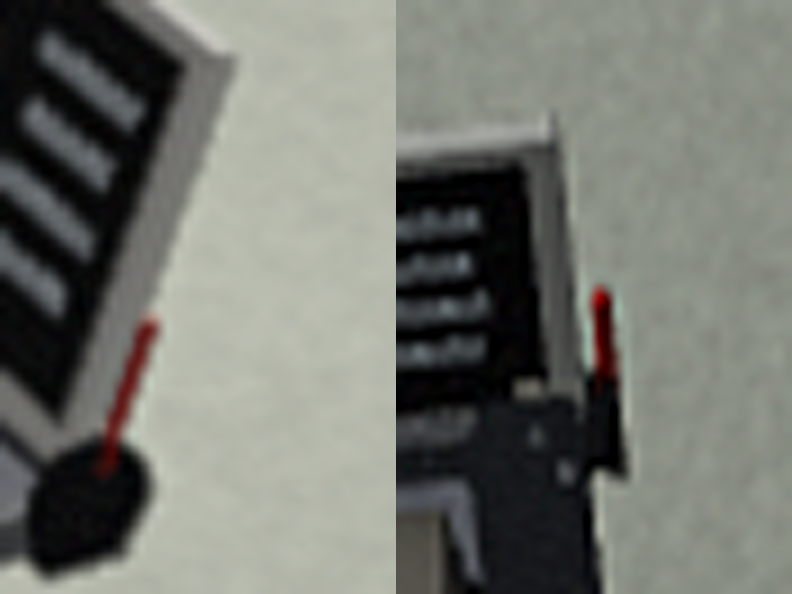

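```bash
python3 - <<'E'
from h import *
c=viewer.capture("side");p=np.load("p.npy");o,M=frame(p)
for d in(106,108,110,112):
    th=np.radians(d);n=M@np.array([np.sin(th),0,np.cos(th)])*5
    a,b=[proj(c,P(p,u,-103,th)+n) for u in(62,150)];print(d,np.round((b-a)[0]/-(b-a)[1],3),b)
th=np.radians(110)
a,b=[proj(c,P(p,u,-110,th)) for u in(20,60)];print("rod",(b-a)[0]/-(b-a)[1],b,"meas tip",338+152/9-.4,190+320/9-.4,"corner meas",338+237/9-.4,190+58/9-.4)
E
```

```text
106 0.292 [362.23985446 195.93415229]
108 0.325 [363.77865846 196.05956924]
110 0.357 [365.29032485 196.24573994]
112 0.389 [366.77298727 196.4920914 ]
rod 0.3571283437258079 [354.62684388 226.84641968] meas tip 354.48888888888894 225.15555555555554 corner meas 363.93333333333334 196.04444444444445
```

The side zoom shows the panel's edge (237,58)→(155,310) nearly parallel to the red rod (152,320)→(105,470). Slope and corner position both fit 108–110°, so it stands within the band by itself. Next is the light push, in small steps watching the finger force.

```bash
H="python3 -m handwheel"
$H '.2 0 .3 0 0 0 -1;.4 0 .6 0 0 0 -1;.55 0 .68 0 0 0 -1;.6 0 .7 0 0 0 -1;.6 0 .7 0 0 0 -1;.6 0 .7 0 0 0 -1' | tr '\n' ' ';echo
$H '.03 0 .01 0 0 0 -1;.05 0 .01 0 0 0 -1;.05 0 .01 0 0 0 -1' | tr '\n' ' ';echo
python3 -c "
from h import *
plan([107,109,110,111,113])"
```

```text
time: 11.53 tool_pos: [606.4, 122.5, 149.7] tcp_rot: [-3.138, -0.35, 0.119] contact_force: [0.0, 0.2, -0.2] grip_width: 0.6 finger_force: 0.0 
time: 11.78 tool_pos: [612.1, 123.1, 151.5] tcp_rot: [-3.138, -0.353, 0.119] contact_force: [0.2, 0.8, -0.1] grip_width: 0.3 finger_force: 0.0 
107 [609. 123. 152.] [-0.03 -0.   -0.02]
109 [613. 124. 151.] [ 0.01 -0.    0.01]
110 [615. 124. 151.] [ 0.03 -0.    0.02]
111 [617. 124. 150.] [ 0.04 -0.    0.03]
113 [622. 125. 149.] [ 0.08 -0.    0.06]
```

```bash
H="python3 -m handwheel"
$H '.03 0 .02 0 0 0 -1;.03 0 .02 0 0 0 -1' | tr '\n' ' ';echo
$H '.02 0 .01 0 0 0 -1;.02 0 .01 0 0 0 -1' | tr '\n' ' ';echo
```

```text
time: 11.95 tool_pos: [615.7, 123.5, 150.0] tcp_rot: [-3.138, -0.352, 0.119] contact_force: [-0.5, 0.2, -0.3] grip_width: 0.7 finger_force: 0.0 
time: 12.12 tool_pos: [617.8, 123.8, 149.3] tcp_rot: [-3.138, -0.351, 0.119] contact_force: [-0.8, 0.2, -0.3] grip_width: 0.7 finger_force: 0.1
```

```bash
H="python3 -m handwheel"
$H '.02 0 .01 0 0 0 -1;.02 0 .01 0 0 0 -1' | tr '\n' ' ';echo
$H '.02 0 .01 0 0 0 -1;.02 0 .01 0 0 0 -1' | tr '\n' ' ';echo
```

```text
time: 12.28 tool_pos: [619.9, 124.0, 148.9] tcp_rot: [-3.138, -0.351, 0.119] contact_force: [-1.1, 0.8, 0.2] grip_width: 0.7 finger_force: 0.3 
time: 12.45 tool_pos: [622.0, 124.3, 148.6] tcp_rot: [-3.138, -0.35, 0.119] contact_force: [-1.1, -0.5, -0.5] grip_width: 0.4 finger_force: 0.5
```

```bash
H="python3 -m handwheel"
$H '0 0 0 0 0 0 -1;-.1 0 -.05 0 0 0 -1;-.3 0 -.15 0 0 0 -1;-.6 0 -.5 0 0 0 -1;-.9 0 -.8 0 0 0 -1;-.9 0 -.8 0 0 0 -1;-.9 0 -.8 0 0 0 -1' | tr '\n' ' ';echo
$H '-.5 0 -.4 0 0 0 -1;-.5 0 -.4 0 0 0 -1;-.5 0 -.4 0 0 0 -1;-.5 0 -.4 0 0 0 -1;-.5 0 -.4 0 0 0 -1;-.5 0 -.4 0 0 0 -1' | tr '\n' ' ';echo
python3 -c "
from h import *
look('a6');stat()"
```

```text
time: 13.03 tool_pos: [510.1, 110.8, 194.9] tcp_rot: [-3.138, -0.354, 0.119] contact_force: [0.8, 0.2, 0.7] grip_width: 0.5 finger_force: 0.0 
time: 13.53 tool_pos: [451.7, 103.4, 213.1] tcp_rot: [-3.138, -0.351, 0.119] contact_force: [-0.3, 0.9, -0.1] grip_width: 0.2 finger_force: 0.0 
t 13.63 pos [451.3 103.4 213. ] rpy [-3.138 -0.35   0.119] F [-0.09  0.06 -0.27] q [0.04 0.06 1.99 0.05 0.74 1.46]
```

View pics/a6.png

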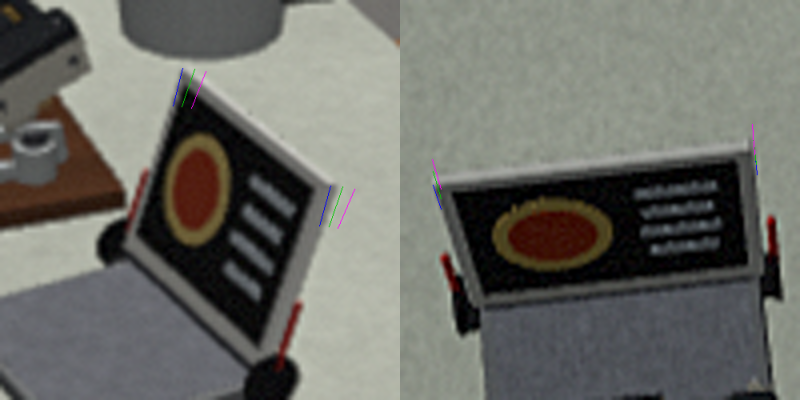

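```bash
python3 - <<'E'
from h import *
from scipy.optimize import least_squares
np.set_printoptions(precision=2,suppress=True)
c=[viewer.capture("side"),viewer.capture("top")];A=np.radians(110)
obs=[(0,150,-103,5,None,(363.8,196)),(1,150,-103,5,None,(306,184.5)),(1,150,103,5,None,(228,195)),
(0,60,-110,0,A,(354.5,225.2)),(0,60,110,0,A,(316.7,192.5)),(1,60,-110,0,A,(311,204)),(1,60,110,0,A,(229.5,213.7)),
(0,0,-110,0,0,(347.7,245)),(0,0,110,0,0,(308.7,210.5)),(1,0,-110,0,0,(311,218.7)),(1,0,110,0,0,(234.7,227.5))]
def f(v):
    o,M=frame(v);r=[]
    for k,u,y,h,a,q in obs:
        th=v[3] if a is None else a; n=M@np.array([np.sin(th),0,np.cos(th)])*h
        r.append(proj(c[k],P(v,u,y,th)+n)+v[4+2*k:6+2*k]-np.array(q))
    return np.r_[np.ravel(r),v[4:]/1.5]
r=least_squares(f,[586,120,.117,1.9,0,0,0,0],loss='soft_l1',x_scale=[1,1,.01,.01,1,1,1,1])
print(r.x,np.degrees(r.x[3]));print(f(r.x)[:22].reshape(-1,2))
E
```

```text
[584.99 119.9    0.13   1.9   -0.3   -0.93   0.42   0.09] 108.58836754971958
[[ 0.17 -0.89]
 [ 0.31  0.39]
 [-1.88 -0.29]
 [-0.01  0.71]
 [-1.16  0.21]
 [-0.04  0.86]
 [ 0.39  1.13]
 [ 0.    0.1 ]
 [ 1.08  0.13]
 [ 1.11 -1.73]
 [-0.87 -0.88]]
```

The fresh fit gives 108.6°, within the ±4° band. The last picture shows the screen unchanged after the light push, with its near corner still at (331,184). The arm is well clear, so I'm handing in.

```bash
python3 -c "
from h import *
print(bot.close_job())"
```

```text
the job is handed in; nothing more can be done
None
```

The recipe screen stands by itself at about 109° by my camera fit (target 110 ± 4); it held there after a light push of about 1.2 N, the arm is clear of everything, and the job is handed in.

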